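Close the bottle-rack fence to the gauge mark with its thumbwheel

TASK

On the market stall's bottle rack, roll the knurled wheel under a fingertip until the sliding fence has closed the gap so far that its index blade lines up with the raised mark on the gauge rail. Work only the wheel: do not push the fence itself, and do not pick up or disturb the bottles, the jar or the carton. Finish with the hand clear.

Things in the scene. Friction and masses are not known exactly. Their poses are not given: they have to be found in the camera images.
- rack: Fixed plywood bottle rack, base 180 mm (x) by 270 (y) by 12 thick; origin at the centre of its underside. A fixed wooden wall near its -y end (inner face y = -108, along x, top 57 mm above the table) faces the sliding fence; the wheel stands at the +y end. An aluminium gauge rail runs along y at x = 66 to 88, y = -135 to 5, top 50 mm above the table.
- wheel_top (a point): Highest point of the knurled wheel at rest, 78 mm above the table, at x = -5, y = 65 mm on the rack, axes as the rack's. Grey cheeks flank the wheel 16 to 23 mm either side of its mid plane, 86 mm long in y, tops 60 mm above the table. Nothing within 100 mm is taller than the wheel. The wheel does not give under pressure; 4 to 10 N of it grips well.
- wheel: Dark steel knurled wheel, 64 mm diameter, 24 wide, axle along the rack's x, origin at its centre. Its top rolled towards the rack's -y (towards the bottles) closes the gap, back towards +y opens it; it starts at its open stop and turns up to 4.6 rad. 32 mm of rim travel moves the fence 10 mm the same way. It stays where it is left; turning it takes 1 to 2 N at the rim.
- fence: Aluminium sliding fence, an upright wall 118 mm long (rack's x), 8 thick, top 58 mm above the table; the wheel drives it along the rack's y, up to 46 mm towards -y. Origin on its gap face (-y side), at the top of the base. It must not be touched.
- fence_index (a point): Tip of the fence's index blade: a black blade 5 mm wide, 20 long, on the top of the fence's end, pointing at the gauge rail. The point lies on its top, in the plane of its -y side (the gap face), 64 mm above the table. Axes as the rack's.
- gauge_mark (a point): The gauge mark: a raised black rib, as wide as the blade (5 mm), 24 long (rack's x), 9 high, on a white clip 22 mm wide fixed on the gauge rail. The point lies at the rib's end nearest the fence, on its top, in the plane of its -y side, 64 mm above the table. The fence is set when fence_index and gauge_mark have the same y in the rack's frame; it starts 16 to 40 mm to the +y side. Axes as the rack's.
- bottle_a: Small white bottle, 30 mm diameter, 68 mm high, standing loose on the rack by the fixed wall; origin at the centre of its underside. Leave alone.
- bottle_b: As bottle_a, beside it. Leave alone.
- jar: Round jar with a screw cap, 48 mm diameter, 55 mm high, loose on the table beyond the wheel end of the rack; origin under its centre. Leave alone.
- carton: Small cardboard carton, 45 x 75 x 35 mm, loose on the table on the far side of the rack; origin under its centre. Leave alone.

How it is judged:
On the way:
1. a fingertip bears on the wheel (contact force between the fingers and wheel above 0.5 N), for 0.2 s.
At the end, for the whole second after the job is handed in: The fence's index is within 3 mm of the gauge mark along the rack's y, the wheel is still, and the bottles, jar and carton stand upright within 15 mm of where they were (y of fence_index in the frame of gauge_mark between -0.003 and 0.003 m and angular speed of wheel below 0.1 rad/s and distance of each of bottle_a, bottle_b, jar, carton from where it was at the start of the episode below 0.015 m and angle between each of bottle_a, bottle_b, jar, carton's own z axis and vertical below 0.35 rad); the robot touches nothing.
It fails at once if the robot pushes the sliding fence itself (more than 2 N) (contact force between any of the fingers, the arm and fence above 2 N).
It fails at once if a bottle is moved over 15 mm, lifted or tipped (distance of any of bottle_a, bottle_b from where it was at the start of the episode above 0.015 m or angle between any of bottle_a, bottle_b's own z axis and vertical above 0.35 rad).
It fails at once if the jar or carton is moved over 15 mm, lifted or tipped (distance of any of jar, carton from where it was at the start of the episode above 0.015 m or angle between any of jar, carton's own z axis and vertical above 0.35 rad).
It also fails if it takes over 58 s, if anything falls off the work surface, if the arm or the gripper's body presses on something with over 40 N, if the wrist force passes 120 N, or if a joint passes its speed limit or range.

ROBOT

A 7-joint arm with a two-finger parallel gripper is mounted at the origin on the work surface. World frame = base frame: x ahead of the robot, y to its left, z up, the work surface at z = 0. Lengths are in m, angles in rad, forces in N, time in s.
With the tool pointing down it reaches from about 0.4 to 0.85 m from the base axis. Payload 4.4 kg.
Tool frame: the origin (TCP) lies between the finger pads; the fingertips stand 22 mm ahead of it and the grasp point (between the pads) lies 3 mm ahead of it (tips_ahead is the z of the fingertips in the tool frame, in m); z points along the fingers, y is the direction in which the jaws open and shut (so a half turn about z gives the same grasp; the last joint's range is limited). The gripper opens to 94 mm and grips with 3 to 60 N. Pads are 16 mm wide; open, the fingers measure 119 mm over their backs; the gripper's body (75 mm by 177 mm) begins 78 mm behind the grasp point.
Start: joints at [-1.272, 0.628, 0.038, 1.517, -0.027, 0.996, -0.02], TCP at [0.232, 0.607, 0.227] pointing down, gripper open.
Joint ranges: [-3.06, 3.06], [-0.37, 2.12], [-1.25, 1.32], [0.18, 2.47], [-1.1, 4.24], [0.23, 1.98], [-2.94, 2.94]. Speed limits (rad/s): [2.57, 2.57, 3.14, 3.14, 3.14, 3.14, 3.14].

INTERFACE

Orientations are given as a rotation vector (axis times angle).
In Python, from bench import * gives the robot as it stands. The module is installed in compiled form; this text tells all that it offers.
- The arm moves only by the tool carry_out, never from a script. Its argument "increments" is a list of rows, each a list of 3 entries, a list of its own where there are three numbers: the shift along the world's x, y, z in cm, then the turn about the world's z in degrees, then the finger opening in cm, from 0 to 9.4. In form: [[[tx, ty, tz], twist, grip], ...]. A call has 1 to 5 rows; each row is the pose to reach, as a shift and turn from the pose measured when the call began; what a row does not reach only later rows make up. A row lasts 1/10 s, in which the tool goes at most 50 mm and 8.59 degrees, less where a joint would pass 70% of its speed; a pose out of reach is approached as far as the arm can. A call with a gripper value outside its range is refused whole. The fingers move at their own pace and stop on an object; "grip_force" is the grip in N (left out, the last holds). Time passes only in rows, so rows that repeat a pose let the fingers close. It gives the time, the measured TCP pose, the force and the opening at its end, in the units of the state.
- observe(): the state, without advancing time (a new reading comes with each control period).
- grab_frame(name): name is "side" or "top" or "wrist"; returns the picture (480x640x3 uint8, red, green, blue); there is no depth.
- calibration(name): a dict with "intrinsics" (3x3 intrinsics, pixels), "k1" (the pictures are not rectified: a ray, as slopes to the right and down, at radius r is drawn at 1 + k1 r^2 times it, then the intrinsics apply), "rvec" (rotation vector, rad) and "tvec" (3), from world to camera coordinates, as OpenCV has them. Camera axes: x right, y down, z forward; pixel columns grow to the right and rows downward; lengths in m; the calibration is good to about 2 mm. A picture is of the moment at which its call begins: read the wrist's pose just before it. calibration takes no time and is no camera call; for the wrist camera it gives the pose at the moment of the call.
- close_job(): hands the job in, once; it reports no verdict.
The state is a dict: "clock": time; "q": joint angles; "joint_velocities": joint speeds; "tau": joint torques, N m; "position": TCP position; "ee_rot": TCP orientation; "wrist_force": force on the tool from outside, world axes, zero at the start; "ft_torque": the same for the moment, N m; "finger_gap": opening from 0.0 (shut) to 1.0 (fully open).
Only numpy, scipy, OpenCV 4.12 (cv2) and the standard library are available. Lean on these libraries where they do the work, as an engineer would, in place of code of your own. Each camera call takes 0.05 s, during which the arm holds its last target.

## Working session

There is one attempt and no reset: what is moved stays moved. The work goes in short steps, Python scripts to look and compute and a tool call to move; the robot and the scene stay as the last step left them, time stands still between calls to the robot, and variables do not carry over. Pictures are saved under pics/ and viewed, and the job is handed in when it is done.

Besides the shell and the picture viewer there is one more tool, called after "Call:" by a JSON object that holds its "op" and its "data". carry_out: Moves the arm, as the interface text tells. Its arguments: {"type":"object","properties":{"increments":{"type":"array"},"grip_force":{"type":"number"}},"required":["increments"]}

```bash
mkdir -p pics
python3 - <<'E'
from bench import *
import cv2
s=observe();print(s)
for n in("top","side"):
    c=calibration(n);print(n,c)
    cv2.imwrite(f"pics/{n}0.png",grab_frame(n)[:,:,::-1])
E
```

```text
{'clock': 0.0, 'q': array([-1.27180462,  0.62930869,  0.03846432,  1.5183392 , -0.02700156,
        0.99628459, -0.02006388]), 'joint_velocities': array([-0.00042121, -0.0004512 , -0.00039187,  0.00136451, -0.00139764,
        0.00049992, -0.00042636]), 'tau': array([-1.45186918e-03, -5.49735725e+01,  1.14371069e+00, -1.86633128e+01,
       -5.20037091e-02,  2.33374082e-02,  1.49435950e-04]), 'position': array([0.23165781, 0.60666762, 0.22658796]), 'ee_rot': array([-5.69914279e-01, -3.08916245e+00,  2.82207767e-03]), 'wrist_force': array([-0.12317478, -0.21726037, -0.18277641]), 'ft_torque': array([-0.0233687 ,  0.00351535, -0.03289083]), 'finger_gap': 0.998354183747407}
top {'intrinsics': array([[484.60825768,   0.        , 322.48752068],
       [  0.        , 484.60825768, 243.01250378],
       [  0.        ,   0.        ,   1.        ]]), 'k1': 0.0276040759165045, 'rvec': array([ 2.22036189, -1.95541462,  0.22366364]), 'tvec': array([0.01548828, 0.62858646, 0.66402748])}
side {'intrinsics': array([[470.90498683,   0.        , 318.02965263],
       [  0.        , 470.90498683, 239.40576014],
       [  0.        ,   0.        ,   1.        ]]), 'k1': -0.01373105540998279, 'rvec': array([ 1.11430191, -2.4241667 ,  0.9906898 ]), 'tvec': array([0.46626433, 0.3404479 , 0.47053886])}
```

View pics/top0.png

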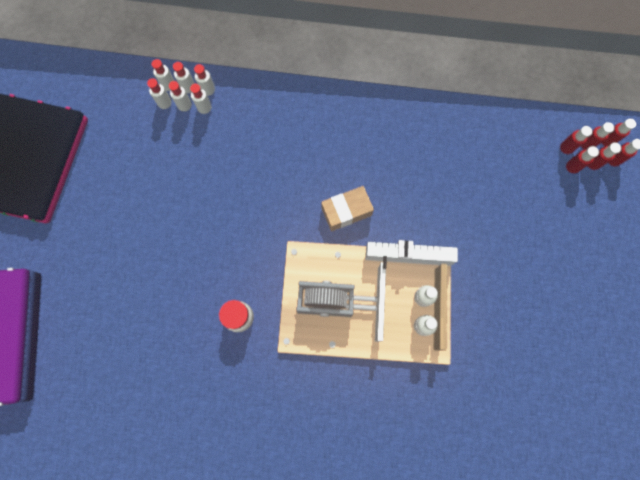

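View pics/side0.png

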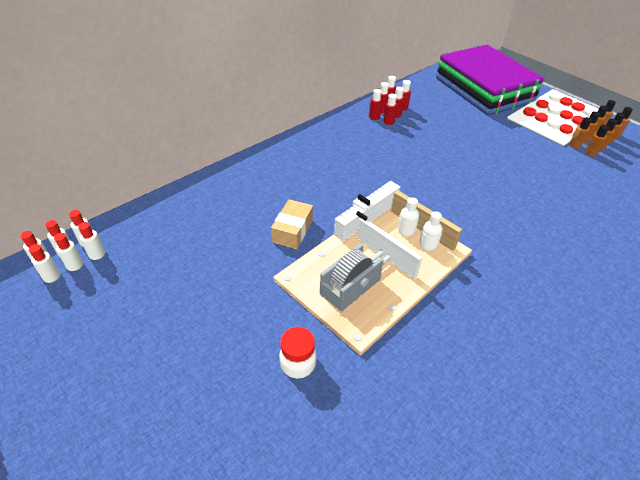

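The rack lies around (365,300) in the top view. The wheel is at (327,297), the fence at x≈381, the blade at (384,262) and the rib at (405,248). I'll zoom in to get finer positions.

```bash
cat > h.py <<'E'
import numpy as np, cv2
def cam(c):
    K=c["intrinsics"];R=cv2.Rodrigues(np.array(c["rvec"]))[0];t=np.array(c["tvec"]).ravel()
    return K,c["k1"],R,t
def ray(c,uv):
    K,k1,R,t=cam(c)
    p=cv2.undistortPoints(np.array([[uv]],float),K,np.array([k1,0,0,0,0.]))[0,0]
    return -R.T@t, R.T@np.array([p[0],p[1],1])
def onz(c,uv,z):
    o,d=ray(c,uv);return o+d*(z-o[2])/d[2]
def proj(c,P):
    K,k1,R,t=cam(c)
    return cv2.projectPoints(np.array(P,float).reshape(-1,3),R,t,K,np.array([k1,0,0,0,0.]))[0].reshape(-1,2)
E
python3 - <<'E'
import cv2
t=cv2.imread("pics/top0.png");s=cv2.imread("pics/side0.png")
cv2.imwrite("pics/topz.png",cv2.resize(t[230:370,270:470],None,fx=4,fy=4,interpolation=cv2.INTER_CUBIC))
cv2.imwrite("pics/sidez.png",cv2.resize(s[175:325,300:450],None,fx=4,fy=4,interpolation=cv2.INTER_CUBIC))
E
```

```text
(no output)
```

View pics/topz.png

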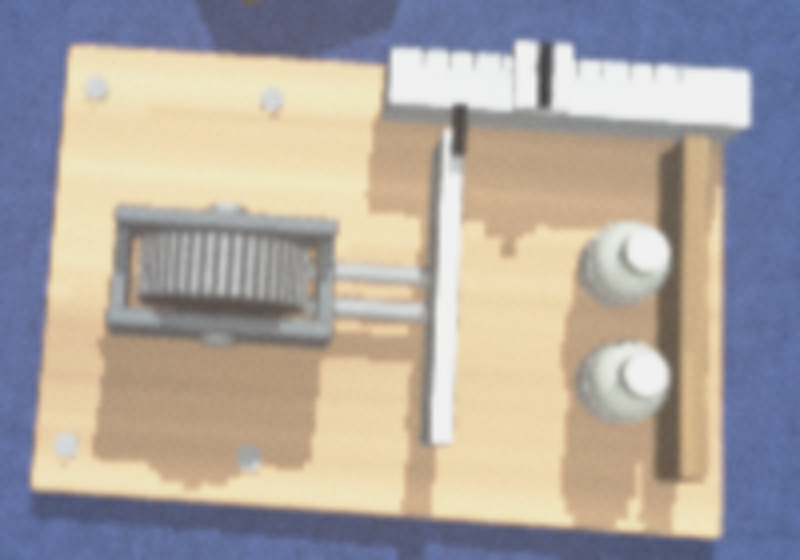

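View pics/sidez.png

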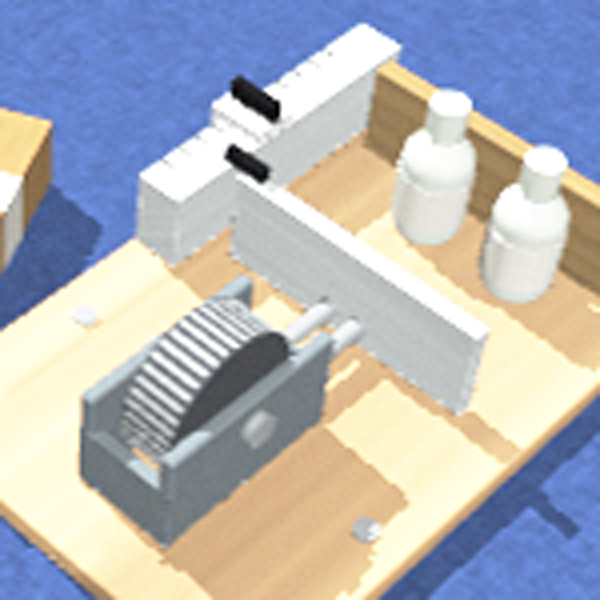

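Run:
```python
from bench import *
from h import *
ct=calibration("top");cs=calibration("side")
T=lambda X,Y:(270+(X+.5)/4-.5,230+(Y+.5)/4-.5)
S=lambda X,Y:(300+(X+.5)/4-.5,175+(Y+.5)/4-.5)
TL=onz(ct,T(68,45),.012);BL=onz(ct,T(33,490),.012);BR=onz(ct,T(722,538),.012)
print("corners",TL,BL,BR,"dx",np.linalg.norm(TL-BL),"dy",np.linalg.norm(BL-BR))
cen=(TL+BR)/2
ey=(BL-BR);ex=TL-BL
a=np.arctan2(ey[1],ey[0])-np.pi/2;b=np.arctan2(ex[1],ex[0]);yaw=(2*a+b)/3
print("cen",cen,"yaw",np.degrees([a,b]))
R=np.array([[np.cos(yaw),-np.sin(yaw)],[np.sin(yaw),np.cos(yaw)]])
for n,p in [("wheeltop",(-.005,.065)),("fence?",(0,0))]:print(n,cen[:2]+R@np.array(p))
loc=lambda P:R.T@(P[:2]-cen[:2])
bl=onz(ct,T(462,104),.064);bl2=onz(ct,T(466,130),.064);rb=onz(ct,T(550,107),.064);rb2=onz(ct,T(553,74),.064)
for P in(bl,bl2,rb,rb2):print("loc mm",loc(P)*1000,P)
# side: blade tip & rib tip
for n,p in[("blade s",(247,163)),("rib s",(256,99)),]:print(n,loc(onz(cs,S(*p),.064))*1000)
for n,p in[("blade t",(459,130)),("rib t",(545,74)),("wheel t",(228,268))]:print(n,loc(onz(ct,T(*p),.064 if n[0]!='w' else .075))*1000)
W=np.append(cen[:2]+R@np.array([-.005,.065]),.078)
print("wheel proj",proj(ct,W),proj(cs,W), "yaw used",np.degrees(yaw), "dir -y world",R@[0,-1])
```

```text
corners [0.6318563  0.15596587 0.012     ] [0.45299401 0.14379361 0.012     ] [ 0.46921972 -0.12415936  0.012     ] dx 0.17927599653032114 dy 0.2684437897031988
cen [0.55053801 0.01590325 0.012     ] yaw [3.46527542 3.89319245]
wheeltop [0.54145758 0.08045978]
fence? [0.55053801 0.01590325]
loc mm [ 64.24599302 -22.38698156] [ 0.61606545 -0.00239646  0.064     ]
loc mm [ 54.23330544 -24.25270701] [ 0.60619002 -0.00488857  0.064     ]
loc mm [ 65.21451505 -55.91184203] [ 0.61914172 -0.03579393  0.064     ]
loc mm [ 78.20404551 -56.74674121] [ 0.63215804 -0.03580977  0.064     ]
blade s [ 55.15738153 -17.70879095]
rib s [ 77.90395456 -48.74781977]
blade t [ 54.06336098 -21.59485101]
rib t [ 78.00955    -53.69260448]
wheel t [-5.41883288 62.93742434]
wheel proj [[325.2552678  296.00510751]] [[355.00191589 257.4565027 ]] yaw used 3.6079144303719133 dir -y world [ 0.06292838 -0.99801805]
```

Measured: board 179×268 mm (should be 180×270), yaw 3.6°, and the fence has about 32 mm to go. Wheel top is at (0.541, 0.080). I'll move above it with the fingers closed and the jaws along the rack's y.

Call:
{"op": "carry_out", "data": {"increments": [[[2.5,-4.2,0],8,0],[[5,-8.4,0],16,0],[[7.5,-12.6,0],24.5,0],[[10,-16.8,0],24.5,0],[[12.5,-21,0],24.5,0]], "grip_force": 20}}

```text
clock: 0.6
position: [0.3573, 0.3947, 0.2264]
ee_rot: [0.099, -3.14, 0.003]
wrist_force: [0.5, -0.4, 0.4]
finger_gap: 0.611
```

Call:
{"op": "carry_out", "data": {"increments": [[[2.5,-4.2,0],0,0],[[5,-8.4,0],0,0],[[7.5,-12.6,0],0,0],[[10,-16.8,0],0,0],[[12.5,-21,0],0,0]]}}

```text
clock: 1.1
position: [0.4829, 0.1828, 0.2263]
ee_rot: [0.099, -3.139, 0.003]
wrist_force: [0.5, 0.2, -0.9]
finger_gap: 0.184
```

Call:
{"op": "carry_out", "data": {"increments": [[[2.4,-3.6,-1],0,0],[[4.5,-6.8,-3],0,0],[[5.8,-8.6,-6],0,0],[[5.8,-8.6,-10],0,0],[[5.8,-8.6,-11],0,0]]}}

```text
clock: 1.6
position: [0.5382, 0.0953, 0.1127]
ee_rot: [0.096, -3.132, 0.006]
wrist_force: [-0.3, 0.1, 0.2]
finger_gap: 0.004
```

Run:
```python
from bench import *
import cv2
for n in("top","side"):
    f=grab_frame(n)[:,:,::-1]
    f=f[200:380,240:480] if n=="top" else f[130:330,280:480]
    cv2.imwrite(f"pics/{n}1.png",cv2.resize(f,None,fx=3,fy=3,interpolation=cv2.INTER_CUBIC))
cv2.imwrite("pics/w1.png",grab_frame("wrist")[:,:,::-1])
print(observe()["position"],observe()["wrist_force"])
```

```text
[0.54048511 0.09755182 0.11641446] [ 0.30081832  0.49136383 -0.10954753]
```

View pics/side1.png

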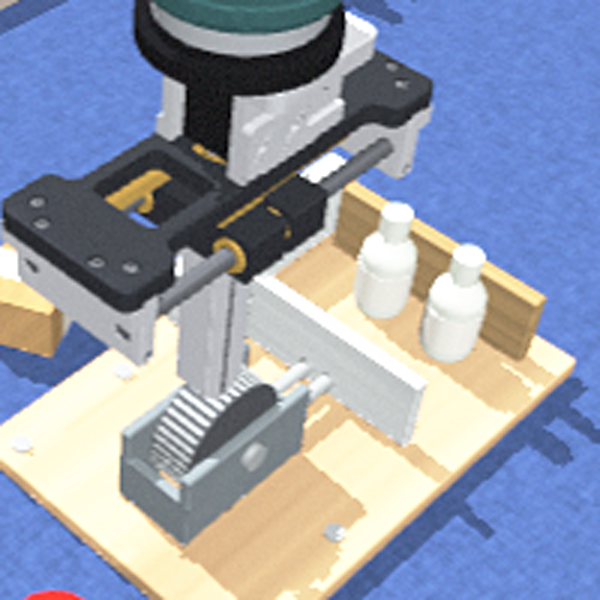

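View pics/w1.png

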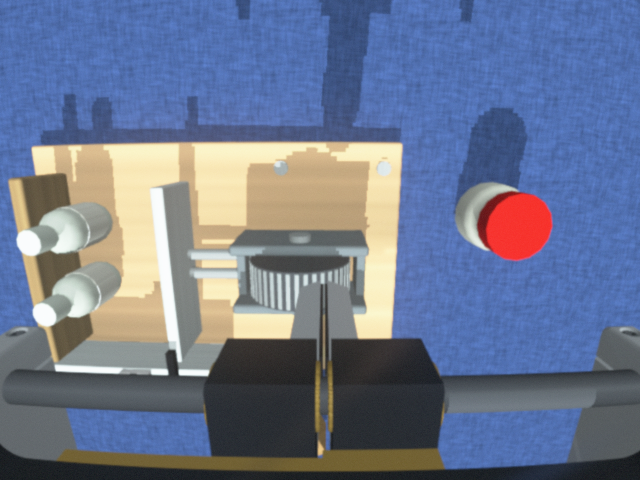

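View pics/top1.png

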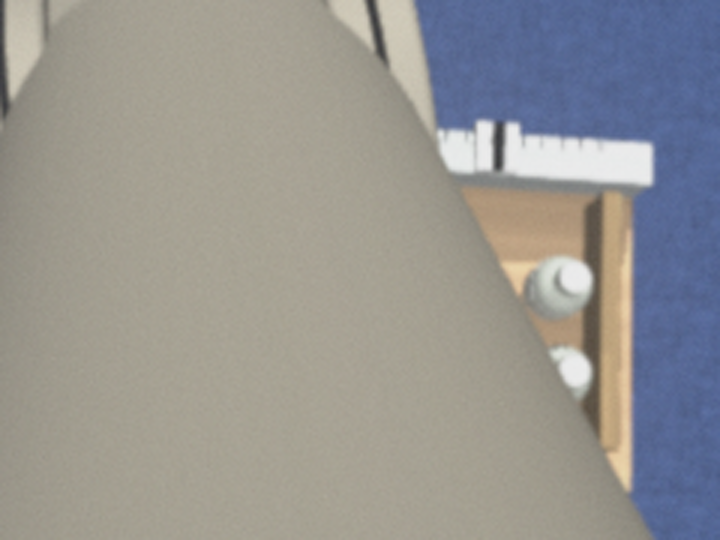

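The closed fingers are over the wheel, lined up with its mid-plane and about 17 mm to its +y side. The blade shows in the wrist view at about (172,362). Lowering until the tip touches.

Call:
{"op": "carry_out", "data": {"increments": [[[0.1,0,-0.8],0,0],[[0.1,0,-1.3],0,0],[[0.1,0,-1.5],0,0],[[0.1,0,-1.6],0,0],[[0.1,0,-1.6],0,0]]}}

```text
clock: 2.25
position: [0.5416, 0.0976, 0.1006]
ee_rot: [0.101, -3.139, 0.003]
wrist_force: [-0.2, 1.0, -0.4]
finger_gap: 0.005
```

Call:
{"op": "carry_out", "data": {"increments": [[[0,0,-0.1],0,0],[[0,0,-0.15],0,0],[[0,0,-0.15],0,0]]}}

```text
clock: 2.55
position: [0.5415, 0.0976, 0.0991]
ee_rot: [0.101, -3.139, 0.003]
wrist_force: [-0.4, 0.9, 0.6]
finger_gap: 0.005
```

Call:
{"op": "carry_out", "data": {"increments": [[[0,0,-0.1],0,0],[[0,0,-0.1],0,0]]}}

```text
clock: 2.75
position: [0.5415, 0.0976, 0.098]
ee_rot: [0.101, -3.138, 0.003]
wrist_force: [0.0, -0.0, -0.2]
finger_gap: 0.006
```

Call:
{"op": "carry_out", "data": {"increments": [[[0,0,-0.1],0,0],[[0,0,-0.1],0,0]]}}

```text
clock: 2.95
position: [0.5416, 0.0976, 0.0972]
ee_rot: [0.101, -3.139, 0.003]
wrist_force: [-0.5, -0.1, 2.6]
finger_gap: 0.005
```

Call:
{"op": "carry_out", "data": {"increments": [[[0,0,-0.1],0,0],[[0,0,-0.1],0,0]]}}

```text
clock: 3.15
position: [0.5417, 0.0975, 0.097]
ee_rot: [0.101, -3.139, 0.003]
wrist_force: [-1.6, -0.7, 7.8]
finger_gap: 0.004
```

Call:
{"op": "carry_out", "data": {"increments": [[[0.03,-0.4,0.03],0,0],[[0.05,-0.8,0.11],0,0],[[0.08,-1.2,0.16],0,0],[[0.1,-1.6,0.19],0,0]]}}

```text
clock: 3.55
position: [0.5426, 0.0833, 0.1001]
ee_rot: [0.103, -3.14, -0.0]
wrist_force: [-3.1, 1.7, 12.0]
finger_gap: 0.006
```

Call:
{"op": "carry_out", "data": {"increments": [[[0.0,-0.4,-0.06],0,0],[[0.03,-0.8,-0.09],0,0],[[0.05,-1.2,-0.14],0,0],[[0.08,-1.6,-0.22],0,0]]}}

```text
clock: 3.95
position: [0.5436, 0.0673, 0.0981]
ee_rot: [-0.103, 3.14, 0.001]
wrist_force: [0.7, 0.5, 0.6]
finger_gap: 0.008
```

Run:
```python
from bench import *
import cv2
print(observe()["wrist_force"])
cv2.imwrite("pics/w2.png",grab_frame("wrist")[:,:,::-1])
f=grab_frame("side")[130:330,280:480,::-1]
cv2.imwrite("pics/s2.png",cv2.resize(f,None,fx=3,fy=3,interpolation=cv2.INTER_CUBIC))
```

```text
[0.66289755 0.4690612  0.64347133]
```

View pics/w2.png

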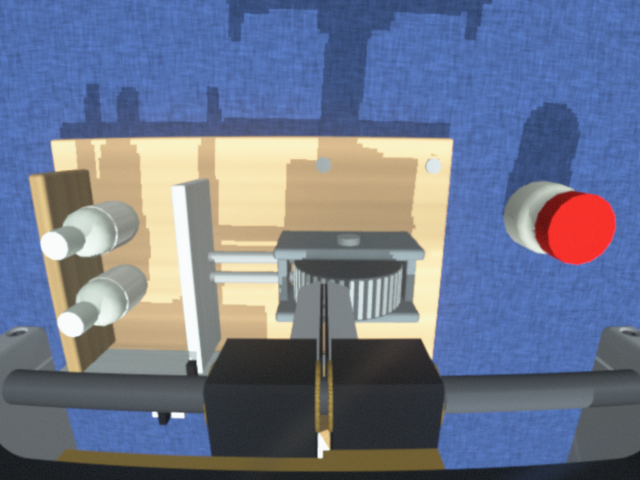

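View pics/s2.png

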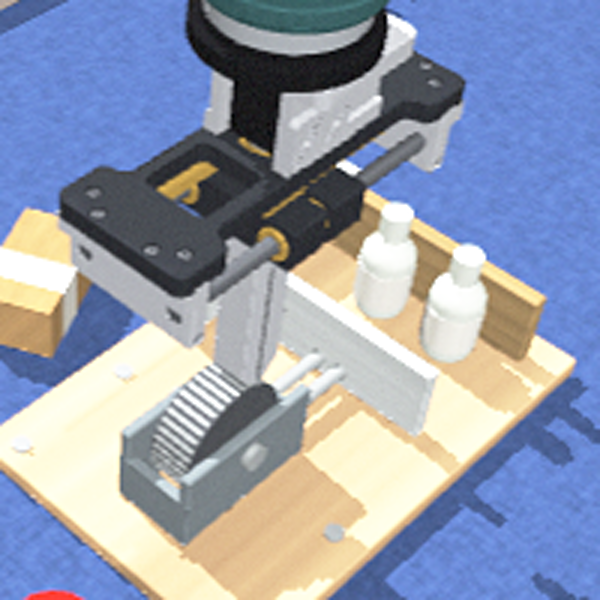

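Call:
{"op": "carry_out", "data": {"increments": [[[0,0,1],0,0],[[-0.1,1.5,1.5],0,0],[[-0.2,3,1.3],0,0],[[-0.2,3,0.5],0,0],[[-0.2,3,0],0,0]]}}

```text
clock: 4.55
position: [0.5408, 0.0976, 0.0968]
ee_rot: [0.105, -3.138, 0.001]
wrist_force: [-1.7, 4.2, 15.8]
finger_gap: 0.005
```

Run:
```python
from bench import *
from h import *
cs=calibration("side")
cen=np.array([.5505,.0159]);y=np.radians(3.6);R=np.array([[np.cos(y),-np.sin(y)],[np.sin(y),np.cos(y)]])
for p in[(421.3,259.3),(425.3,256.7)]:print(R.T@(onz(cs,p,.058)[:2]-cen)*1000)
c=calibration("wrist");f=grab_frame("wrist");print(observe()["position"],observe()["wrist_force"])
np.save("w3.npy",[0]);cv2.imwrite("pics/w3.png",cv2.resize(f[300:460,60:260,::-1],None,fx=4,fy=4,interpolation=cv2.INTER_CUBIC))
import pickle;pickle.dump(c,open("w3.pkl","wb"))
```

```text
[-63.00518144 -16.35350132]
[-64.00053478 -24.71456017]
[0.54083161 0.0979544  0.09672536] [-1.81385467  3.84520402  4.87135681]
```

View pics/w3.png

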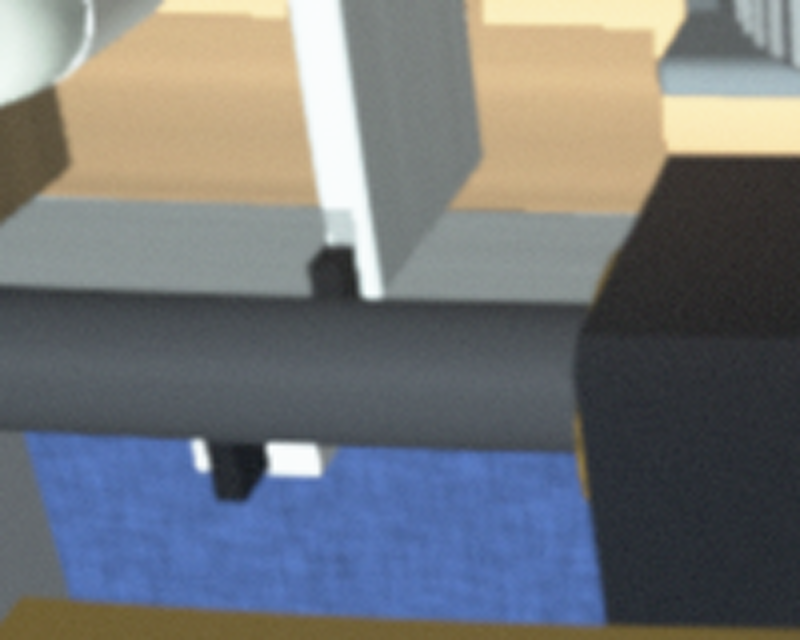

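Run:
```python
from h import *
import pickle
c=pickle.load(open("w3.pkl","rb"))
cen=np.array([.5505,.0159]);y=np.radians(3.6);R=np.array([[np.cos(y),-np.sin(y)],[np.sin(y),np.cos(y)]])
W=lambda X,Y:(60+(X+.5)/4-.5,300+(Y+.5)/4-.5)
for p in[(308,268),(313,296),(210,445),(215,498)]:print(R.T@(onz(c,W(*p),.064)[:2]-cen)*1000)
```

```text
[ 45.32507889 -31.67794819]
[ 50.30905221 -31.67285787]
[ 79.27180929 -53.81570363]
[ 89.94134342 -55.03145791]
```

Call:
{"op": "carry_out", "data": {"increments": [[[0.03,-0.4,0.04],0,0],[[0.05,-0.8,0.13],0,0],[[0.08,-1.2,0.2],0,0],[[0.1,-1.6,0.22],0,0]]}}

```text
clock: 5.0
position: [0.5418, 0.0836, 0.1]
ee_rot: [0.105, -3.139, -0.004]
wrist_force: [-3.4, 1.4, 15.1]
finger_gap: 0.007
```

Call:
{"op": "carry_out", "data": {"increments": [[[0.0,-0.4,-0.08],0,0],[[0.03,-0.8,-0.15],0,0],[[0.05,-1.2,-0.24],0,0],[[0.08,-1.6,-0.35],0,0]]}}

```text
clock: 5.4
position: [0.5429, 0.0661, 0.0972]
ee_rot: [0.104, -3.139, -0.002]
wrist_force: [-0.9, -2.0, 7.4]
finger_gap: 0.004
```

Call:
{"op": "carry_out", "data": {"increments": [[[0,0,1],0,0],[[-0.1,1.5,1.6],0,0],[[-0.2,3.15,1.3],0,0],[[-0.2,3.15,0.6],0,0],[[-0.2,3.15,0.3],0,0]]}}

```text
clock: 5.9
position: [0.5401, 0.0985, 0.0994]
ee_rot: [0.107, -3.138, -0.002]
wrist_force: [-1.3, -1.4, 0.1]
finger_gap: 0.006
```

```bash
cat > m.py <<'E'
from bench import *
from h import *
import pickle,sys
k=sys.argv[1]
c=calibration("wrist");f=grab_frame("wrist");g=grab_frame("side")
pickle.dump(c,open(f"w{k}.pkl","wb"));print(observe()["position"],observe()["wrist_force"],observe()["clock"])
a=cv2.resize(f[300:450,60:210,::-1],None,fx=4,fy=4,interpolation=cv2.INTER_CUBIC)
cv2.imwrite(f"pics/w{k}.png",a)
cv2.imwrite(f"pics/s{k}.png",cv2.resize(g[175:325,300:450,::-1],None,fx=4,fy=4,interpolation=cv2.INTER_CUBIC))
E
python3 m.py 4
```

```text
[0.54014288 0.09706815 0.09933191] [-0.33109932 -0.24526086 -0.18960617] 6.0
```

View pics/w4.png

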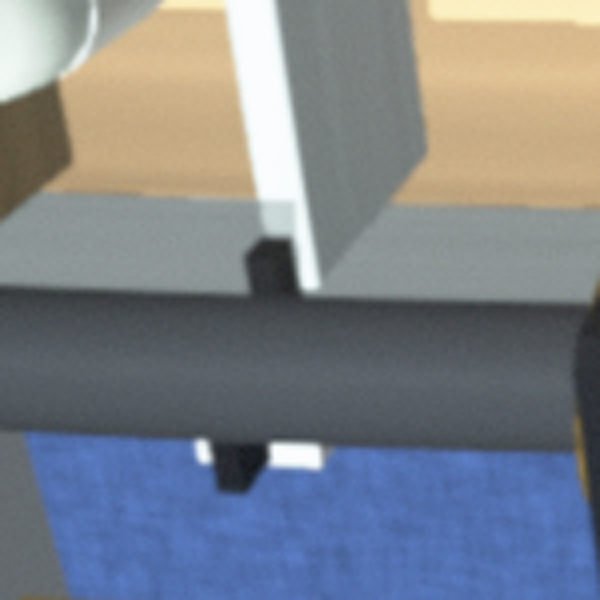

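View pics/s4.png

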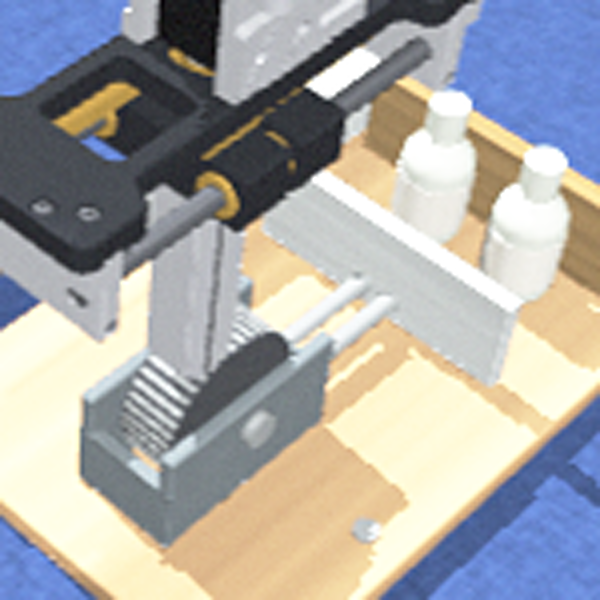

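Run:
```python
from bench import *
from h import *
import pickle
c=pickle.load(open("w4.pkl","rb"))
cen=np.array([.5505,.0159]);y=np.radians(3.6);R=np.array([[np.cos(y),-np.sin(y)],[np.sin(y),np.cos(y)]])
W=lambda X,Y:(60+(X+.5)/4-.5,300+(Y+.5)/4-.5)
for p in[(246,262),(252,296),(212,442),(217,490)]:print(R.T@(onz(c,W(*p),.064)[:2]-cen)*1000)
cs=calibration("side")
for p in [(487,335),(524,307)]: print(R.T@(onz(cs,(300+p[0]/4,175+p[1]/4),.058)[:2]-cen)*1000)
```

```text
[ 45.83712532 -42.02566349]
[ 51.98382229 -42.10187728]
[ 80.32079239 -53.98329946]
[ 90.06332976 -54.98629257]
[-62.81441592 -17.69608839]
[-63.96181845 -38.83095698]
```

Call:
{"op": "carry_out", "data": {"increments": [[[0.1,0.05,-0.2],0,0],[[0.1,0.05,-0.32],0,0],[[0.1,0.05,-0.32],0,0]]}}

```text
clock: 6.3
position: [0.541, 0.0984, 0.0966]
ee_rot: [0.103, -3.137, -0.002]
wrist_force: [-2.6, 2.2, 5.5]
finger_gap: 0.002
```

Call:
{"op": "carry_out", "data": {"increments": [[[0.03,-0.4,0.04],0,0],[[0.05,-0.8,0.12],0,0],[[0.08,-1.2,0.19],0,0],[[0.1,-1.6,0.22],0,0]]}}

```text
clock: 6.7
position: [0.542, 0.0833, 0.1001]
ee_rot: [0.104, -3.138, -0.005]
wrist_force: [-3.3, 2.6, 11.0]
finger_gap: 0.011
```

Call:
{"op": "carry_out", "data": {"increments": [[[0.0,-0.4,-0.08],0,0],[[0.03,-0.8,-0.15],0,0],[[0.05,-1.2,-0.24],0,0],[[0.08,-1.6,-0.35],0,0]]}}

```text
clock: 7.1
position: [0.5431, 0.0662, 0.0974]
ee_rot: [0.102, -3.138, -0.004]
wrist_force: [-0.6, 0.2, 4.0]
finger_gap: 0.004
```

Three strokes done. I'll back well away so the top and side cameras can measure unobstructed.

Call:
{"op": "carry_out", "data": {"increments": [[[0,0,3],0,0],[[-0.5,1,7],0,0],[[-2,4,11],0,0],[[-4,8,13],0,0],[[-6.5,12,13],0,0]]}}

```text
clock: 7.6
position: [0.4804, 0.187, 0.2306]
ee_rot: [-0.096, 3.135, 0.008]
wrist_force: [0.4, 0.4, -0.8]
finger_gap: 0.009
```

Call:
{"op": "carry_out", "data": {"increments": [[[-2.5,4.2,0],0,0],[[-5,8.4,0],0,0],[[-7.5,12.6,0],0,0],[[-10,16.8,0],0,0],[[-12.5,21,0],0,0]]}}

```text
clock: 8.1
position: [0.3548, 0.398, 0.2307]
ee_rot: [-0.094, 3.134, 0.007]
wrist_force: [0.9, 0.2, 0.1]
finger_gap: 0.006
```

Run:
```python
from bench import *
import cv2
for n in("top","side"):
    f=grab_frame(n)[:,:,::-1]
    cv2.imwrite(f"pics/{n}5f.png",f)
    f=f[230:330,330:480] if n=="top" else f[175:325,300:450]
    cv2.imwrite(f"pics/{n}5.png",cv2.resize(f,None,fx=4,fy=4,interpolation=cv2.INTER_CUBIC))
```

```text
(no output)
```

View pics/top5.png

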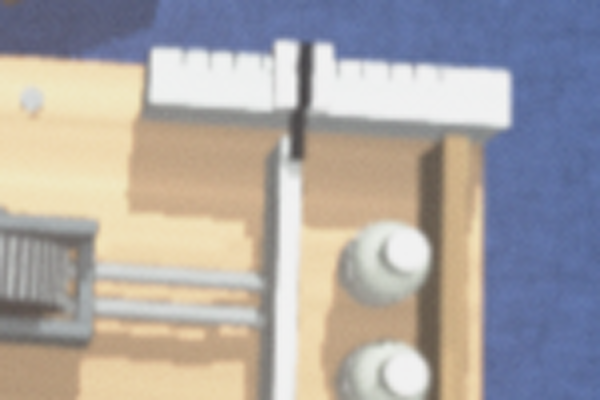

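View pics/side5.png

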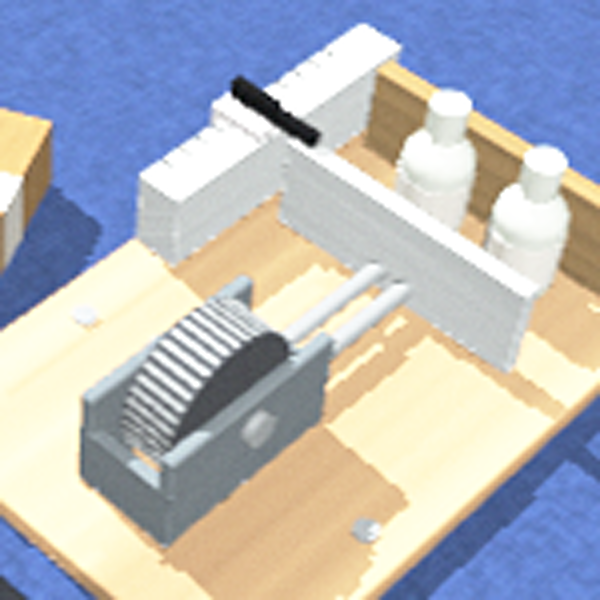

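The blade at (299,130) and the rib at (305,75) in the top crop form an almost continuous bar. I'll measure the leftover offset.

```bash
python3 - <<'E'
from bench import *
from h import *
cen=np.array([.5505,.0159]);y=np.radians(3.6);R=np.array([[np.cos(y),-np.sin(y)],[np.sin(y),np.cos(y)]])
c=calibration("top");g=cv2.imread("pics/top5f.png").max(2).astype(float)
for v in range(240,271):
    r=g[v,398:413]
    w=np.clip(130-r,0,None)
    if v>=263:w[10:]=0
    if w.sum()>80:
        u=398+(w*np.arange(15)).sum()/w.sum()
        # right edge: half level crossing
        P=onz(c,(u,v),.064);l=R.T@(P[:2]-cen)*1000
        print(v,round(u,2),l.round(1),r.astype(int))
c=calibration("side")
S=lambda X,Y:(300+(X+.5)/4-.5,175+(Y+.5)/4-.5)
for p in[(238,79),(279,103),(281,105),(321,131)]:print(R.T@(onz(c,S(*p),.064)[:2]-cen)*1000)
E
python3 - <<'E'
import cv2
a=cv2.imread("pics/side5f.png")[188:218,350:390]
b=cv2.imread("pics/top5f.png")[236:276,385:425]
cv2.imwrite("pics/z5.png",cv2.hconcat([cv2.resize(a,(520,390),interpolation=cv2.INTER_NEAREST),cv2.resize(b,(270,390),interpolation=cv2.INTER_NEAREST)]))
E
```

```text
242 406.03 [ 87.7 -53.7] [174 231 240 240 240 234 182 106  78 103 175 230 238 238 232]
243 405.93 [ 86.1 -53.6] [175 232 240 241 241 233 176  99  78 106 177 233 240 240 235]
244 405.88 [ 84.6 -53.5] [194 232 240 241 240 231 163  91  78 105 178 233 240 241 236]
245 405.84 [ 83.  -53.5] [211 234 240 241 239 223 151  87  78 106 178 232 241 241 239]
246 405.85 [ 81.4 -53.6] [215 233 240 240 237 216 141  84  80 102 179 232 241 241 240]
247 405.84 [ 79.8 -53.6] [211 234 240 241 238 216 139  88  79 107 182 234 241 241 240]
248 405.77 [ 78.2 -53.5] [211 235 240 241 239 223 150  89  78 114 193 235 240 241 240]
249 405.64 [ 76.7 -53.4] [216 234 241 240 240 231 159  88  82 123 205 235 240 240 241]
250 405.66 [ 75.1 -53.4] [215 235 241 240 240 232 162  92  80 124 207 236 240 241 241]
251 405.62 [ 73.5 -53.4] [215 234 240 240 240 232 157  91  81 126 206 237 240 241 240]
252 405.6 [ 71.9 -53.4] [216 235 240 240 240 232 157  86  81 125 207 236 240 241 241]
253 405.58 [ 70.4 -53.4] [221 235 240 241 240 231 157  88  82 127 208 236 241 241 241]
254 405.56 [ 68.8 -53.4] [224 236 240 241 240 232 157  86
[... 572 characters left out ...]
1.1] [166 166 164 155 119  91  79  96 129 145 150 149 150 151 145]
263 403.95 [ 54.7 -51.3] [179 180 181 178 135  93  82  99 140 163 166 167 167 166 165]
264 403.97 [ 53.1 -51.4] [181 177 189 203 148  97  81 100 143 172 178 178 178 177 178]
265 403.93 [ 51.6 -51.4] [180 168 195 217 159  94  81 102 148 177 184 184 182 182 181]
266 403.89 [ 50.  -51.4] [169 157 196 220 159  91  83 103 151 180 188 192 187 186 186]
267 403.91 [ 48.5 -51.4] [148 145 198 220 155  93  84 103 152 184 189 192 189 189 190]
268 403.85 [ 46.9 -51.4] [131 146 189 206 145  92  83 108 154 180 189 191 190 189 190]
[ 91.27237332 -52.68711789]
[ 69.91066056 -53.67043559]
[ 68.54978726 -53.3343911 ]
[ 47.27244239 -53.09552875]
```

View pics/z5.png

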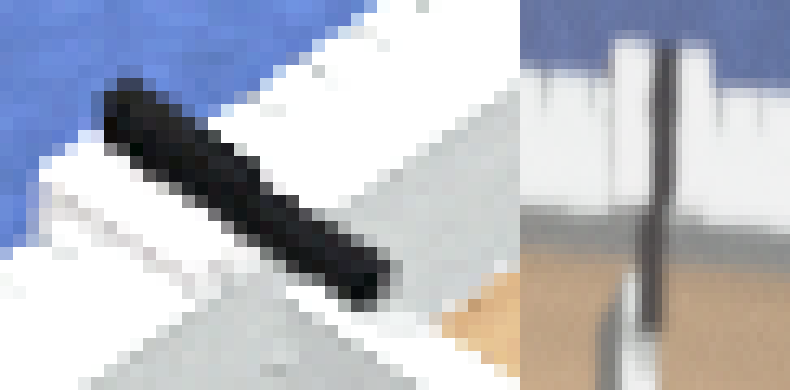

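The top view shows the fence about 2 mm short of the mark: blade at −51.3, rib at −53.4. One more short stroke of about 6 mm at the rim should close that.

Call:
{"op": "carry_out", "data": {"increments": [[[2.5,-4.2,0],0,0],[[5,-8.4,0],0,0],[[7.5,-12.6,0],0,0],[[10,-16.8,0],0,0],[[12.5,-21,0],0,0]]}}

```text
clock: 8.7
position: [0.4765, 0.1908, 0.2307]
ee_rot: [-0.111, 3.136, 0.014]
wrist_force: [-0.0, 1.1, -0.1]
finger_gap: 0.002
```

Call:
{"op": "carry_out", "data": {"increments": [[[2.5,-4.2,0],0,0],[[5,-8.4,-3],0,0],[[6.2,-10.3,-7],0,0],[[6.2,-10.3,-10.5],0,0],[[6.2,-10.3,-11],0,0]]}}

```text
clock: 9.2
position: [0.5358, 0.0845, 0.1168]
ee_rot: [0.105, -3.136, -0.011]
wrist_force: [-0.6, -0.2, -0.1]
finger_gap: 0.005
```

Call:
{"op": "carry_out", "data": {"increments": [[[0,0,0],0,0]]}}

```text
clock: 9.3
position: [0.5353, 0.0846, 0.1165]
ee_rot: [0.105, -3.134, -0.011]
wrist_force: [0.1, 0.0, -0.6]
finger_gap: 0.004
```

Call:
{"op": "carry_out", "data": {"increments": [[[0.6,0,-0.8],0,0],[[0.6,0,-1.4],0,0],[[0.6,0,-1.65],0,0],[[0.6,0,-1.72],0,0],[[0.6,0,-1.72],0,0]]}}

```text
clock: 9.8
position: [0.5418, 0.0852, 0.1002]
ee_rot: [0.106, -3.135, -0.012]
wrist_force: [-0.6, 0.4, 3.1]
finger_gap: 0.005
```

Call:
{"op": "carry_out", "data": {"increments": [[[0,0,-0.09],0,0],[[0.02,-0.3,-0.09],0,0],[[0.04,-0.6,-0.09],0,0],[[0.04,-0.65,-0.09],0,0]]}}

```text
clock: 10.2
position: [0.5423, 0.0791, 0.1002]
ee_rot: [0.106, -3.136, -0.013]
wrist_force: [-1.5, 0.8, 6.2]
finger_gap: 0.003
```

Call:
{"op": "carry_out", "data": {"increments": [[[0,0,3],0,0],[[-0.5,1,7],0,0],[[-2,4,11],0,0],[[-4,8,13],0,0],[[-6.5,12,13],0,0]]}}

```text
clock: 10.7
position: [0.4792, 0.2007, 0.2336]
ee_rot: [-0.103, 3.136, 0.017]
wrist_force: [0.5, 1.0, -0.4]
finger_gap: 0.003
```

Call:
{"op": "carry_out", "data": {"increments": [[[-2.5,4.2,0],0,0],[[-5,8.4,0],0,0],[[-7.5,12.6,0],0,0],[[-10,16.8,0],0,0],[[-12.5,21,0],0,0]]}}

```text
clock: 11.2
position: [0.3528, 0.4121, 0.2339]
ee_rot: [-0.103, 3.136, 0.017]
wrist_force: [0.5, 0.8, -0.2]
finger_gap: 0.007
```

Run:
```python
from bench import *
from h import *
for n in("top","side"): cv2.imwrite(f"pics/{n}6f.png",grab_frame(n)[:,:,::-1])
print(observe()["position"],observe()["wrist_force"],observe()["joint_velocities"].round(3))
cen=np.array([.5505,.0159]);y=np.radians(3.6);R=np.array([[np.cos(y),-np.sin(y)],[np.sin(y),np.cos(y)]])
c=calibration("top");g=cv2.imread("pics/top6f.png").max(2).astype(float)
for v in range(242,271,2):
    r=g[v,398:413];w=np.clip(130-r,0,None)
    if w.sum()>80:
        u=398+(w*np.arange(15)).sum()/w.sum()
        print(v,round(u,2),(R.T@(onz(c,(u,v),.064)[:2]-cen)*1000).round(1),r.astype(int))
a=cv2.imread("pics/side6f.png")[188:218,350:390]
b=cv2.imread("pics/top6f.png")[236:276,385:425]
cv2.imwrite("pics/z6.png",cv2.hconcat([cv2.resize(a,(400,300),interpolation=cv2.INTER_NEAREST),cv2.resize(b,(300,300),interpolation=cv2.INTER_NEAREST)]))
```

```text
[0.34828867 0.41793395 0.23380341] [-0.40802047  0.04510338  1.21395002] [ 0.079 -0.015  0.084  0.043  0.042  0.016  0.063]
242 406.07 [ 87.7 -53.7] [176 231 240 240 240 232 180 109  79 102 176 230 237 238 231]
244 405.91 [ 84.6 -53.6] [193 233 240 241 240 230 165  93  77 104 179 232 240 241 235]
246 405.85 [ 81.4 -53.6] [213 233 240 241 237 215 139  85  77 104 176 233 240 241 240]
248 405.75 [ 78.2 -53.5] [211 233 240 241 238 222 149  88  78 115 192 235 240 241 240]
250 405.63 [ 75.1 -53.4] [215 234 240 241 240 232 161  88  81 124 206 237 241 241 240]
252 405.61 [ 71.9 -53.4] [216 234 240 241 241 232 154  86  82 124 208 236 240 241 240]
254 405.55 [ 68.8 -53.4] [224 236 240 241 240 231 154  84  81 128 211 237 240 240 240]
256 405.51 [ 65.7 -53.4] [210 216 220 218 217 207 137  85  84 140 214 229 232 234 237]
258 405.32 [ 62.6 -53.2] [146 146 147 147 146 130  99  77  83 115 161 172 175 179 204]
260 405.22 [ 59.4 -53.1] [141 143 143 143 139 119  90  76  81 104 132 143 143 141 141]
262 405.35 [ 56.3 -53.4] [166 164 161 159 155 131  96  79  86 109 141 150 149 148 148]
264 405.15 [ 53.2 -53.2] [182 182 176 183 199 161 103  79  89 128 165 176 177 178 175]
266 405.15 [ 50.1 -53.3] [183 169 152 173 219 175 108  81  91 134 174 186 186 187 185]
268 405.07 [ 47.  -53.2] [150 134 131 172 219 166 100  81  92 137 178 189 190 188 191]
```

View pics/z6.png

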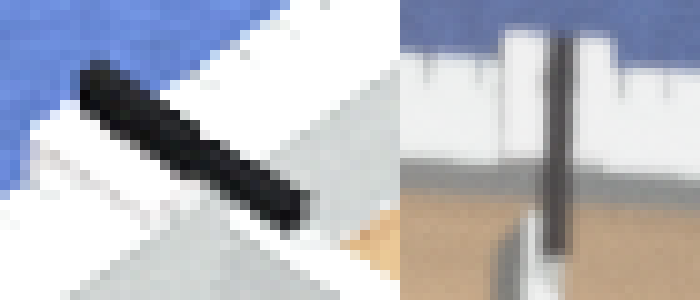

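View pics/top6f.png

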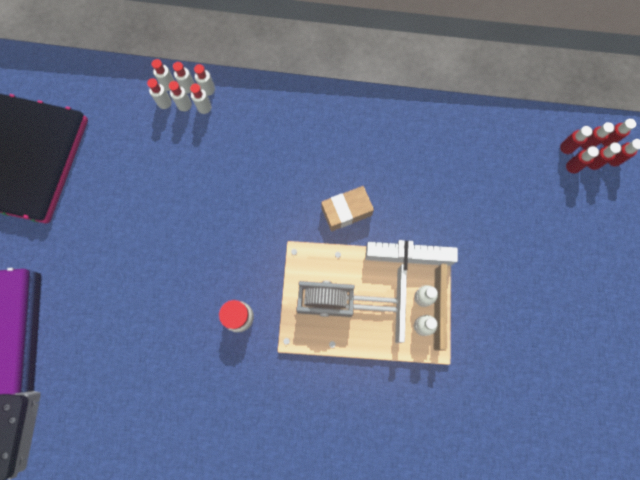

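The blade and rib now form one straight bar in both views, at −53.2 and −53.4 mm. The hand is clear, and the bottles, jar (235,316) and carton (348,207) haven't moved. I'll let the arm settle, then hand in.

Call:
{"op": "carry_out", "data": {"increments": [[[0,0,0],0,0],[[0,0,0],0,0],[[0,0,0],0,0]]}}

```text
clock: 11.6
position: [0.3492, 0.4167, 0.2338]
ee_rot: [-0.119, 3.138, 0.024]
wrist_force: [0.1, 0.2, -0.5]
finger_gap: 0.003
```

```bash
python3 -c "
from bench import *
print(close_job())"
```

```text
the job is handed in; nothing more can be done
None
```

I rolled the wheel with the closed fingertips in three strokes of about 30 mm. After backing off to measure, I added a 6 mm correction, moved the hand clear and handed in at about 11.6 s.

- **Alignment:** in the last top view the blade sits at y ≈ −53.2 mm and the gauge mark at ≈ −53.4 mm on the rack, well inside the 3 mm limit. The side view shows them as one straight bar.
- **Disagreement before the correction:** the top view put the fence about 2 mm short while the side view showed almost none. I acted on the top view, and the two agree now.
- **Other items:** the bottles, jar and carton look unmoved by eye in the last top view, and the hand was touching nothing.
- **Pressing force:** it peaked at about 16 N on the wheel, above the suggested 4 to 10 N but far below the failure limits. During the first stroke the finger lost contact near the end.

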